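# Load the waiting tube rack into the free analyser lane

## Robot

A 6-joint arm with a two-finger parallel gripper is mounted at the origin on the work surface. World frame = base frame: x ahead of the robot, y to its left, z up, the work surface at z = 0. Lengths are in m, angles in degrees, forces in N, time in s.
With the tool pointing down it reaches from about 0.3 to 0.75 m from the base axis. Payload 8.5 kg.
Tool frame: the origin (TCP) lies midway between the tips of the shut fingers; the grasp point (between the pads) lies 19 mm behind it; z points along the fingers, y is the line along which they close (so a half turn about z gives the same grasp; the last joint's range is limited). The gripper opens to 85 mm and grips with 20 to 120 N. Pads are 22 mm wide; open, the fingers measure 114 mm over their backs; the gripper's body (76 mm by 85 mm) begins 54 mm behind the grasp point. The pads swing forward as they close: fully open they stand 13 mm farther back than shut.
Start: joints at [54.357, 21.807, 74.336, -0, 83.858, -12.336], TCP at [0.218, 0.505, 0.199] pointing down, gripper open.
Joint ranges: [-178.18, 178.18], [-50.72, 133.34], [12.68, 142.11], [-81.47, 261.47], [9.98, 163.14], [-165.26, 165.26]. Speed limits (degrees/s): [136.94, 136.94, 180, 180, 180, 180].

## Interface

Orientations are given as a 3x3 rotation matrix whose columns are the frame's x, y, z axes.
In Python, from rig import observe, optics, order, spotter gives the robot as it stands.
- The arm moves only by the tool move_arm, never from a script. Its argument "series" is text: rows parted by semicolons, each of 5 numbers parted by spaces: the shift along the tool's x, y, z in cm, then the turn about the tool's z in degrees, then the opening, from -1 (shut) to 1 (fully open). A call has 1 to 8 rows; each row is the pose to reach, as a shift and turn from the pose commanded when the call began, along the tool's axes at that moment; what a row does not reach only later rows make up. A row lasts 1/8 s, in which the tool goes at most 62.5 mm and 10.7 degrees, less where a joint would pass 70% of its speed; a pose out of reach is approached as far as the arm can. A call with a gripper value outside its range is refused whole. The fingers move at their own pace and stop on an object; "force" is the grip in N (left out, the last holds). Time passes only in rows, so rows that repeat a pose let the fingers close. It gives the time, the measured TCP pose, the force, the opening and the grip force at its end, in the units of the state.
- observe(): the state, without advancing time (a new reading comes with each control period).
- optics.get_image(name): name is "scene" or "top"; returns a dict with "pixels" (420x560x3 uint8, blue, green, red), "camera_matrix" (3x3 intrinsics, pixels), "rvec" (rotation vector, rad) and "tvec" (3), from world to camera coordinates, as OpenCV has them. Camera axes: x right, y down, z forward; pixel columns grow to the right and rows downward; lengths in m; the calibration is good to about 2 mm. A picture is of the moment at which its call begins. There is no depth.
- order.close_job(): hands the job in; it is judged then, once.
Trained networks look in the newest picture that a camera, given by its name, has taken for a name from the list of things; names that differ only in an ending like _2 or _b are one class to them, and where a whole thing is asked for, a point or a joint stands for the part that bears it (a point fixed in the world has none). Each returns a list of dicts, best first, with "score" (0 to 1); they miss things now and then, are a little off and sometimes report something else, mostly with a low value. They report only what shows in the picture. A call takes as long as a camera call. They do not tell look-alikes from the thing itself.
- spotter.find_in(thing, camera): "point" ([x, y, z] in m, in world coordinates, good to about 4 mm: the middle of the surface that is visible of it).
- spotter.cut_out(thing, camera): "pixels" (420x560 bool, what is visible of it).
- spotter.mark_of(thing, camera): "point" ([x, y, z] in m, in world coordinates, good to about 4 mm: a listed point, or the origin of a listed thing).
The state is a dict: "time_s": time; "q": joint angles; "qvel": joint speeds; "joint_efforts": joint torques, N m; "position": TCP position; "tool_rot": TCP orientation; "ft_force": force on the tool from outside, world axes, zero at the start; "wrist_torque": the same for the moment, N m; "grip_width": finger opening in m; "gripper_force": force on a finger pad.
Only numpy, scipy, OpenCV 4.12 (cv2) and the standard library are available. Lean on these libraries where they do the work, as an engineer would, in place of code of your own. Each camera call takes 0.05 s, during which the arm holds its last target. There are 200 camera calls.

## Task

Two of the loader's three lanes already hold a white rack. Slide the waiting blue tube rack along the bench, without lifting or tipping it, into the one free lane until it is fully home against the stop, then press that lane's yellow start button all the way down and let it go. Press no other start button and do not press before the rack is home, and leave the white racks, the bottles, the jar and the marker where they are.

Things in the scene. Friction and masses are not known exactly. Their poses are not given: they have to be found in the camera images.
- blue_rack: waiting rack: blue plastic tube rack, 92 long (its x axis) x 64 wide x 50 mm high, flat upright sides, loose, 0.25 to 0.5 kg, six red-capped tubes fixed in it, cap tops at 88 mm. Origin: centre of its underside, on the bench (z = 0). Starts in the open, clear of the lane mouths, up to 0.5 rad off the lane direction. Pushed low (below 50 mm), it slides without tipping
- white_rack_a: white rack of the same size and shape as the blue one, with white-capped tubes, loose, standing home in one of the lanes: it occupies that lane. Origin: centre of its underside; x axis along its length
- white_rack_b: a second such white rack, standing home in another lane. Same size, origin and axes
- loader: analyser's rack loader, fixed: white block 70 deep, 272 wide, 45 mm high; its front face is the stop of three parallel lanes, 88 mm apart, 80 mm wide inside, parted by walls 8 mm thick and 28 mm high that reach 78 mm out. Lane floor = bench, no step. Origin: on the bench, stop face, middle lane. x: the way a rack is pushed in (world +y within 0.12 rad); y: across, towards lane 1
- lane_1 (a point): lane 1 (nearest the robot): the point on the bench at the stop face on the lane's centreline; axes as the loader's. A rack that is home touches the stop: its centre is 46 mm out from here and its outer end sticks out 14 mm past the walls
- lane_2 (a point): lane 2 (the middle one): the point on the bench at the stop face on the lane's centreline; axes as the loader's. A rack that is home touches the stop: its centre is 46 mm out from here and its outer end sticks out 14 mm past the walls
- lane_3 (a point): lane 3 (farthest from the robot): the point on the bench at the stop face on the lane's centreline; axes as the loader's. A rack that is home touches the stop: its centre is 46 mm out from here and its outer end sticks out 14 mm past the walls
- start_1_top (a point): the centre of the top of lane 1's start button, a yellow round cap 26 mm across that points up, 31 mm behind the stop face, on top of the loader block. The small lamp behind it is lit green if the lane is free, black if it is occupied
- start_1 (a joint): travel of lane 1's start button: 0 is up, 0.006 m is fully down (5 N); it springs back
- start_2_top (a point): the centre of the top of lane 2's start button, a yellow round cap 26 mm across that points up, 31 mm behind the stop face, on top of the loader block. The small lamp behind it is lit green if the lane is free, black if it is occupied
- start_2 (a joint): travel of lane 2's start button: 0 is up, 0.006 m is fully down (5 N); it springs back
- start_3_top (a point): the centre of the top of lane 3's start button, a yellow round cap 26 mm across that points up, 31 mm behind the stop face, on top of the loader block. The small lamp behind it is lit green if the lane is free, black if it is occupied
- start_3 (a joint): travel of lane 3's start button: 0 is up, 0.006 m is fully down (5 N); it springs back
- bottle_red: bystander: small brown bottle with a red cap, 44 mm across, 85 mm high; origin at its underside's centre; leave it alone
- bottle_yellow: bystander: small clear bottle with a yellow cap, 44 mm across, 85 mm high; origin at its underside's centre; leave it alone
- bottle_black: bystander: green glass jar with a black lid, 48 mm across, 75 mm high; origin at its underside's centre; leave it alone
- marker: bystander: blue marker pen lying down, 130 mm long, 14 mm thick; origin at its middle; leave it alone
Things that resemble listed ones, but are neither listed nor needed, are in the scene too. Of the things shaped like the blue_rack, the blue one is meant.

How it is judged (in metres and radians):
On the way, in this order (a step that is already met when the one before it is completed fails the run):
1. the blue rack is fully home in the free lane (end within 6 mm of the stop), all start buttons still up (((x of blue_rack in the frame of lane_1 between -0.052 and -0.03 m and y of blue_rack in the frame of lane_1 between -0.013 and 0.013 m and angle between the x axis of blue_rack and the x axis of loader, either way round below 0.2 rad) or (x of blue_rack in the frame of lane_2 between -0.052 and -0.03 m and y of blue_rack in the frame of lane_2 between -0.013 and 0.013 m and angle between the x axis of blue_rack and the x axis of loader, either way round below 0.2 rad) or (x of blue_rack in the frame of lane_3 between -0.052 and -0.03 m and y of blue_rack in the frame of lane_3 between -0.013 and 0.013 m and angle between the x axis of blue_rack and the x axis of loader, either way round below 0.2 rad)) and value of joint each of start_1, start_2, start_3 below 0.002 m), for 0.2 s.
2. the start button of that lane is pressed down (4.5 mm or more) with the rack home (((x of blue_rack in the frame of lane_1 between -0.052 and -0.03 m and y of blue_rack in the frame of lane_1 between -0.013 and 0.013 m and angle between the x axis of blue_rack and the x axis of loader, either way round below 0.2 rad and value of joint start_1 above 0.0045 m) or (x of blue_rack in the frame of lane_2 between -0.052 and -0.03 m and y of blue_rack in the frame of lane_2 between -0.013 and 0.013 m and angle between the x axis of blue_rack and the x axis of loader, either way round below 0.2 rad and value of joint start_2 above 0.0045 m) or (x of blue_rack in the frame of lane_3 between -0.052 and -0.03 m and y of blue_rack in the frame of lane_3 between -0.013 and 0.013 m and angle between the x axis of blue_rack and the x axis of loader, either way round below 0.2 rad and value of joint start_3 above 0.0045 m))), for 0.05 s.
At the end, for the whole second after the job is handed in: the blue rack stands upright, at rest in the free lane: end within 6 mm of the stop, centre within 13 mm of the centreline, turned under 0.2 rad; all start buttons are up; white racks within 15 mm, bottles, jar and marker within 25 mm of where they stood (all of step 1 and angle between blue_rack's own z axis and vertical below 0.06 rad and linear speed of blue_rack below 0.01 m/s and distance of each of white_rack_a, white_rack_b from where it was at the start of the episode below 0.015 m and distance of each of bottle_red, bottle_yellow, bottle_black, marker from where it was at the start of the episode below 0.025 m); the robot touches nothing.
It fails at once if a start button pressed (more than 3 mm) whose lane does not hold the blue rack home ((value of joint start_1 above 0.003 m and not (x of blue_rack in the frame of lane_1 between -0.054 and -0.03 m and y of blue_rack in the frame of lane_1 between -0.015 and 0.015 m and angle between the x axis of blue_rack and the x axis of loader, either way round below 0.2 rad)) or (value of joint start_2 above 0.003 m and not (x of blue_rack in the frame of lane_2 between -0.054 and -0.03 m and y of blue_rack in the frame of lane_2 between -0.015 and 0.015 m and angle between the x axis of blue_rack and the x axis of loader, either way round below 0.2 rad)) or (value of joint start_3 above 0.003 m and not (x of blue_rack in the frame of lane_3 between -0.054 and -0.03 m and y of blue_rack in the frame of lane_3 between -0.015 and 0.015 m and angle between the x axis of blue_rack and the x axis of loader, either way round below 0.2 rad))).
It fails at once if the blue rack lifted (more than 12 mm) or tipped (more than 0.2 rad) (height (world z) of blue_rack above 0.012 m or angle between blue_rack's own z axis and vertical above 0.2 rad).
It fails at once if a white rack moved 15 mm or tipped (distance of any of white_rack_a, white_rack_b from where it was at the start of the episode above 0.015 m or angle between any of white_rack_a, white_rack_b's own z axis and vertical above 0.2 rad).
It fails at once if a bottle, the jar or the marker moved more than 25 mm (distance of any of bottle_red, bottle_yellow, bottle_black, marker from where it was at the start of the episode above 0.025 m).
It also fails if it takes over 61 s, if anything falls off the work surface, if the arm or the gripper's body presses on something with over 40 N, if the wrist force passes 120 N, or if a joint passes its speed limit or range.

## Working session

There is one attempt and no reset: what is moved stays moved. The work goes in short steps, Python scripts to look and compute and a tool call to move; the robot and the scene stay as the last step left them, time stands still between calls to the robot, and variables do not carry over. Pictures are saved under pics/ and viewed, at most 10 in all, crops included, and the job is handed in when it is done.

Besides the shell and the picture viewer there is one more tool, called after ">>>" by a JSON object that holds its "op" and its "data". move_arm: Moves the arm, as the interface text tells. Its arguments: {"type":"object","properties":{"series":{"type":"string"},"force":{"type":"number"}},"required":["series"]}

```bash
mkdir -p pics
cat > h.py <<'E'
import numpy as np,cv2
from rig import observe,optics,order,spotter
def cam(n):
    d=optics.get_image(n); return d
def proj(d,P):
    return cv2.projectPoints(np.float64(P).reshape(-1,3),np.float64(d['rvec']),np.float64(d['tvec']),np.float64(d['camera_matrix']),None)[0].reshape(-1,2)
def unproj(d,uv,z):
    R=cv2.Rodrigues(np.float64(d['rvec']))[0];t=np.float64(d['tvec']).reshape(3);K=np.float64(d['camera_matrix'])
    r=(R.T@np.linalg.solve(K,np.c_[np.reshape(uv,(-1,2)),np.ones(len(np.reshape(uv,(-1,2))))].T)).T
    c=-R.T@t
    return c+r*((z-c[2])/r[:,2])[:,None]
E
python3 - <<'E'
from h import *
np.set_printoptions(precision=3,suppress=True)
for n in('top','scene'):
    d=cam(n);cv2.imwrite(f'pics/{n}0.png',d['pixels'])
s=observe();print(s['position'],s['tool_rot'],s['time_s'])
for c in('top','scene'):
  for n in['blue_rack','white_rack_a','loader','lane_1','lane_2','lane_3','start_1_top','start_2_top','start_3_top','bottle_red','bottle_yellow','bottle_black','marker']:
    print(c,n,[(np.round(r['point'],3).tolist(),round(r['score'],2)) for r in spotter.mark_of(n,c)][:4])
E
```

```text
[0.217 0.505 0.198] [[-0.918  0.396 -0.001]
 [ 0.396  0.918 -0.001]
 [ 0.    -0.001 -1.   ]] 0.1
top blue_rack [([0.612, -0.168, -0.001], 0.78), ([0.467, -0.207, -0.004], 0.61)]
top white_rack_a [([0.669, 0.118, -0.003], 0.8), ([0.498, 0.102, 0.0], 0.69)]
top loader [([0.577, 0.159, -0.002], 0.85)]
top lane_1 [([0.494, 0.151, 0.003], 0.97), ([0.669, 0.161, -0.003], 0.7), ([0.578, 0.156, -0.002], 0.64), ([0.463, 0.372, 0.0], 0.52)]
top lane_2 [([0.494, 0.151, 0.003], 0.97), ([0.669, 0.161, -0.003], 0.7), ([0.578, 0.156, -0.002], 0.64), ([0.463, 0.372, 0.0], 0.52)]
top lane_3 [([0.494, 0.151, 0.003], 0.97), ([0.669, 0.161, -0.003], 0.7), ([0.578, 0.156, -0.002], 0.64), ([0.463, 0.372, 0.0], 0.52)]
top start_1_top [([0.49, 0.182, 0.069], 0.4)]
top start_2_top [([0.58, 0.188, 0.064], 0.52)]
top start_3_top [([0.667, 0.189, 0.07], 0.59)]
top bottle_red [([0.528, -0.37, -0.0], 0.77)]
top bottle_yellow [([0.63, -0.349, 0.007], 0.75)]
top bottle_black [([0.578, 0.155, -0.002], 0.74), ([0.446, -0.381, 0.002], 0.63)]
top marker [([0.466, 0.374, -0.0], 0.52)]
scene blue_rack [([0.619, -0.174, 0.001], 0.9), ([0.45, -0.054, -0.002], 0.73), ([0.47, -0.21, 0.001], 0.63)]
scene white_rack_a [([0.67, 0.117, -0.001], 0.67), ([0.492, 0.1, -0.003], 0.6)]
scene loader [([0.578, 0.154, 0.007], 0.74), ([0.447, -0.381, -0.002], 0.22)]
scene lane_1 [([0.58, 0.159, 0.001], 0.91), ([0.667, 0.16, 0.0], 0.91)]
scene lane_2 [([0.58, 0.159, 0.001], 0.91), ([0.667, 0.16, 0.0], 0.91)]
scene lane_3 [([0.58, 0.159, 0.001], 0.91), ([0.667, 0.16, 0.0], 0.91)]
scene start_1_top [([0.491, 0.182, 0.066], 0.55)]
scene start_2_top [([0.578, 0.188, 0.069], 0.42)]
scene start_3_top [([0.665, 0.19, 0.066], 0.42)]
scene bottle_red [([0.528, -0.369, 0.004], 0.87)]
scene bottle_yellow [([0.626, -0.342, 0.002], 0.74)]
scene bottle_black [([0.446, -0.386, -0.001], 0.77)]
scene marker [([0.466, 0.376, 0.001], 0.69), ([0.62, -0.171, 0.002], 0.36)]
```

View pics/top0.png

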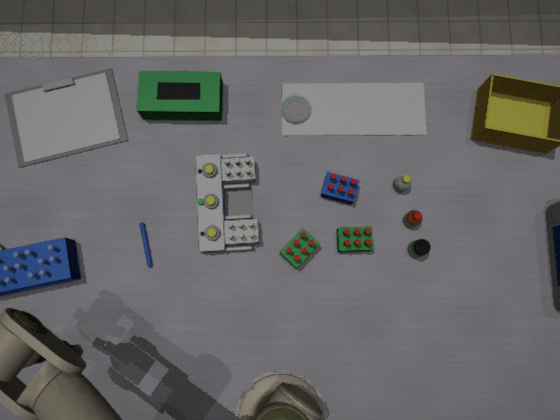

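View pics/scene0.png

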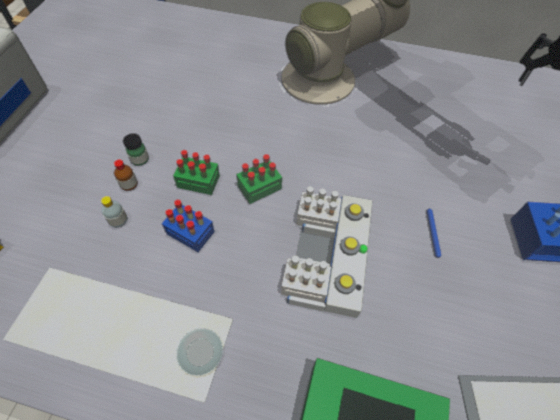

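The blue rack is at top (340,187) / scene (188,226). Its look-alikes are the green racks at top (300,248) and (355,239), plus the big blue box at (35,265). The free lane is lane 2, the middle one, with its green lamp at top (200,202). Next I check one crop and refine the poses.

Run:
```python
from h import *
np.set_printoptions(precision=4,suppress=True)
B0=np.array([0.615,-0.171,0.07])
for n in('top','scene'):
    d=cam(n);im=d['pixels'];hsv=cv2.cvtColor(im,cv2.COLOR_BGR2HSV)
    red=(((hsv[...,0]<8)|(hsv[...,0]>172))&(hsv[...,1]>140)&(hsv[...,2]>90)).astype(np.uint8)
    yel=((hsv[...,0]>20)&(hsv[...,0]<35)&(hsv[...,1]>120)&(hsv[...,2]>90)).astype(np.uint8)
    c=proj(d,B0)[0]
    def blobs(m,z,c,r):
        k,_,st,ce=cv2.connectedComponentsWithStats(m)
        i=[j for j in range(1,k) if st[j,4]>5 and np.hypot(*(ce[j]-c))<r]
        return unproj(d,ce[i],z)[:,:2] if i else None,[int(st[j,4]) for j in i]
    P,a=blobs(red,.084,c,32); P=P[[x>8 for x in a]]
    rect=cv2.minAreaRect(np.float32(P*1000)); e=np.linalg.svd(P-P.mean(0))[2][0]
    print(n,'caps',len(P),a,P.mean(0),'long axis deg',np.degrees(np.arctan2(e[1],e[0])),rect)
    Y,a=blobs(yel,.066,proj(d,[.58,.187,.067])[0],80);print('btn',Y,a)
    if n=='top':
        u,v=c.astype(int);t=cv2.resize(im[v-40:v+40,u-50:u+50],None,fx=6,fy=6)
        u,v=proj(d,[.58,.12,.03])[0].astype(int);t2=cv2.resize(im[v-60:v+60,u-50:u+50],None,fx=3,fy=4)
        cv2.imwrite('pics/crop.png',cv2.resize(np.hstack([t,t2]),None,fx=.85,fy=.85))
    m=spotter.cut_out('blue_rack',n)
    m=[x for x in m if x['pixels'][max(0,int(c[1])-4):int(c[1])+5,int(c[0])-4:int(c[0])+5].any()]
    for x in m[:1]:
        ys,xs=np.nonzero(x['pixels']);print('cut',x['score'],xs.mean(),ys.mean())
```

```text
top caps 6 [22, 20, 20, 22, 20, 20] [ 0.6172 -0.169 ] long axis deg 75.43045299651533 ((617.2076416015625, -169.17977905273438), (56.329627990722656, 29.85039710998535), 74.61131286621094)
btn [[0.6653 0.1924]
 [0.5779 0.1871]
 [0.49   0.1826]] [58, 59, 62]
cut 0.97 339.10238095238094 188.29880952380952
scene caps 6 [39, 35, 41, 35, 41, 39] [ 0.6178 -0.168 ] long axis deg -106.01153568035087 ((617.8861083984375, -168.17979431152344), (55.7123908996582, 29.675064086914062), 74.27436828613281)
btn [[0.4922 0.1832]
 [0.5795 0.188 ]
 [0.6671 0.1926]] [82, 97, 114]
cut 0.95 187.73533083645444 226.35205992509364
```

View pics/crop.png

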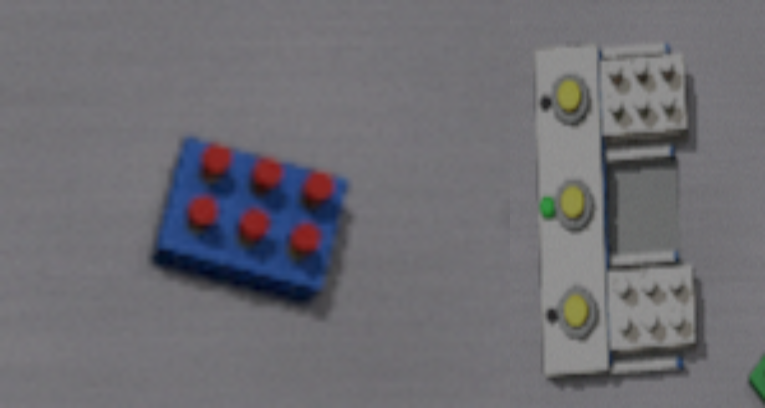

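The crop shows the blue rack with six red caps, yawed about 75°. The lane 2 lamp is green and its slot is empty. Plan: grip the rack's rear end low, drag it into the lane mouth, then push it home from behind.

```bash
cat >> h.py <<'E'
LX=np.array([np.cos(np.radians(93.2)),np.sin(np.radians(93.2))]); LY=np.array([-LX[1],LX[0]])
STOP=np.array([.5807,.1566])
def L(x,y=0): return STOP+x*LX+y*LY      # lane-2 frame -> world
def go(xy,z,yaw_x):  # yaw of tool x axis (deg) -> row numbers
    s=observe();R=np.array(s['tool_rot']).reshape(3,3);p=np.array(s['position'])
    d=R.T@(np.r_[xy,z]-p)*100
    y=np.degrees(np.arctan2(R[1,0],R[0,0])); t=(y-yaw_x+180)%360-180
    print('shift cm',np.round(d,2),'turn',round(t,1),'now',np.round(p,4),round(y,1))
E
python3 - <<'E'
from h import *
go([.6075,-.2052],.16,74.8)
E
```

```text
shift cm [-63.91 -49.8    3.86] turn 81.9 now [0.2176 0.5051 0.1986] 156.7
```

>>> {"op": "move_arm", "data": {"series": "-63.9 -49.8 3.9 81.9 1;-63.9 -49.8 3.9 81.9 1;-63.9 -49.8 3.9 81.9 1;-63.9 -49.8 3.9 81.9 1;-63.9 -49.8 3.9 81.9 1;-63.9 -49.8 3.9 81.9 1;-63.9 -49.8 3.9 81.9 1;-63.9 -49.8 3.9 81.9 1"}}

```text
time_s: 2.6
position: [0.4587, 0.0653, 0.1748]
tool_rot: [[0.267, 0.964, 0.001], [0.964, -0.267, 0.0], [0.0, 0.001, -1.0]]
ft_force: [0.5, 0.9, -0.9]
grip_width: 0.0852
gripper_force: 0.0
```

Run:
```python
from h import *
go([.6075,-.2052],.13,74.8)
```

```text
shift cm [-22.09  21.56   4.49] turn -0.3 now [0.4587 0.0653 0.1748] 74.5
```

>>> {"op": "move_arm", "data": {"series": "-22.1 21.6 4.5 0 1;-22.1 21.6 4.5 0 1;-22.1 21.6 4.5 0 1;-22.1 21.6 4.5 0 1;-22.1 21.6 4.5 0 1;-22.1 21.6 4.5 0 1;-22.1 21.6 4.5 0 1"}}

```text
time_s: 3.48
position: [0.6081, -0.2023, 0.1294]
tool_rot: [[0.262, 0.965, -0.001], [0.965, -0.262, 0.001], [0.0, -0.001, -1.0]]
ft_force: [0.5, -0.4, -0.0]
grip_width: 0.0858
gripper_force: 0.0
```

Run:
```python
from h import *
go([.6075,-.2052],.021,74.8)
```

```text
shift cm [-0.3   0.03 10.84] turn -0.0 now [ 0.6081 -0.2023  0.1294] 74.8
```

>>> {"op": "move_arm", "data": {"series": "-0.2 0 5 0 1;-0.2 0 8 0 1;-0.2 0 10.8 0 1;-0.2 0 10.8 0 1;-0.2 0 10.8 0 1"}}

```text
time_s: 4.1
position: [0.6085, -0.2042, 0.0234]
tool_rot: [[0.261, 0.965, 0.002], [0.965, -0.261, -0.001], [-0.001, 0.002, -1.0]]
ft_force: [0.7, -0.2, 0.6]
grip_width: 0.0854
gripper_force: 0.0
```

Run:
```python
from h import *
go([.6075,-.2052],.021,74.8)
d=cam('scene');u,v=proj(d,[.61,-.19,.03])[0].astype(int)
cv2.imwrite('pics/g.png',cv2.resize(d['pixels'][v-55:v+55,u-70:u+70],None,fx=4,fy=4))
```

```text
shift cm [-0.12 -0.07  0.24] turn 0.0 now [ 0.6085 -0.2042  0.0234] 74.8
```

View pics/g.png

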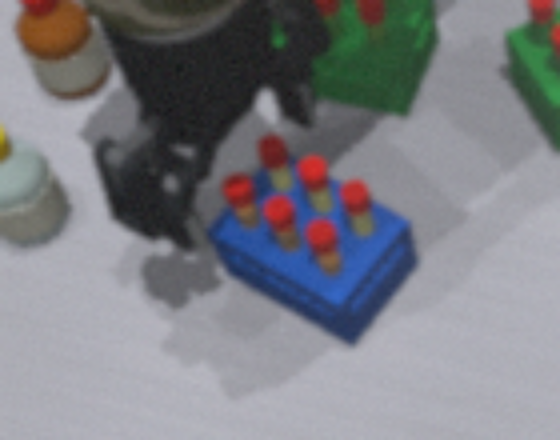

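The fingers straddle the rear end of the blue rack, with the tips on either side at crop (190,240) and (300,110). Close gently.

>>> {"op": "move_arm", "data": {"series": "0 0 0.2 0 0.3;0 0 0.2 0 0.3;0 0 0.2 0 0.3;0 0 0.2 0 0.3;0 0 0.2 0 0.3;0 0 0.2 0 0.3", "force": 25}}

```text
time_s: 4.9
position: [0.6079, -0.2046, 0.0196]
tool_rot: [[0.262, 0.965, 0.0], [0.965, -0.262, 0.0], [0.0, 0.0, -1.0]]
ft_force: [-0.0, -0.0, -0.0]
grip_width: 0.0555
gripper_force: 0.0
```

Run:
```python
from h import *
# target: rack centre at lane x=-0.17 on centreline aligned; TCP 38mm behind
go(L(-.17-.038),.021,93.2)
```

```text
shift cm [14.4  -5.53 -0.14] turn -18.4 now [ 0.6079 -0.2046  0.0196] 74.8
```

```bash
cat >> h.py <<'E'
def caps(n,c0):
    d=cam(n);hsv=cv2.cvtColor(d['pixels'],cv2.COLOR_BGR2HSV)
    red=(((hsv[...,0]<8)|(hsv[...,0]>172))&(hsv[...,1]>140)&(hsv[...,2]>60)).astype(np.uint8)
    c=proj(d,[c0[0],c0[1],.07])[0]
    k,_,st,ce=cv2.connectedComponentsWithStats(red)
    i=[j for j in range(1,k) if st[j,4]>5 and np.hypot(*(ce[j]-c))<32]
    P=unproj(d,ce[i],.084)[:,:2]; e=np.linalg.svd(P-P.mean(0))[2][0]
    q=(P.mean(0)-STOP)
    print(n,len(P),'centre',np.round(P.mean(0),4),'yaw',round(np.degrees(np.arctan2(e[1],e[0]))%180,1),'lane xy',np.round([q@LX,q@LY],4)); return d
E
python3 - <<'E'
from h import *
d=caps('scene',[.617,-.169]);caps('top',[.617,-.169])
u,v=proj(d,[.61,-.19,.03])[0].astype(int)
cv2.imwrite('pics/g2.png',cv2.resize(d['pixels'][v-55:v+55,u-70:u+70],None,fx=4,fy=4))
E
```

```text
scene 6 centre [ 0.618  -0.1676] yaw 72.7 lane xy [-0.3257 -0.0192]
top 1 centre [ 0.6401 -0.1427] yaw 0.0 lane xy [-0.3022 -0.0426]
```

View pics/g2.png

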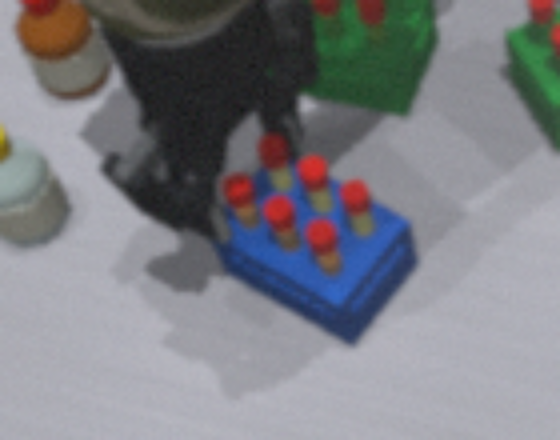

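>>> {"op": "move_arm", "data": {"series": "0 0 0 0 0.1;0 0 0 0 0.1;0 0 0 0 0.1", "force": 25}}

```text
time_s: 5.38
position: [0.6078, -0.2045, 0.0196]
tool_rot: [[0.262, 0.965, -0.0], [0.965, -0.262, 0.0], [0.0, -0.0, -1.0]]
ft_force: [-1.2, -0.2, 0.5]
grip_width: 0.0468
gripper_force: 0.4
```

Run:
```python
from h import *
d=caps('scene',[.617,-.169])
for x in (proj(d,[[.6079,-.2046,.02],[.618,-.168,.05]])):print(x)
u,v=proj(d,[.61,-.19,.03])[0].astype(int);print(u-70,v-55)
t=caps('top',[.617,-.169]);u,v=proj(t,[.61,-.19,.03])[0].astype(int)
cv2.imwrite('pics/g3.png',np.hstack([cv2.resize(d['pixels'][175:275,110:230],None,fx=3,fy=4),cv2.resize(t['pixels'][v-40:v+40,u-40:u+40],(400,400))]))
```

```text
scene 6 centre [ 0.6181 -0.1676] yaw 74.0 lane xy [-0.3258 -0.0193]
[175.60475142 221.56299916]
[186.49769371 222.1392529 ]
110 166
top 1 centre [ 0.6401 -0.1427] yaw 0.0 lane xy [-0.3022 -0.0426]
```

View pics/g3.png

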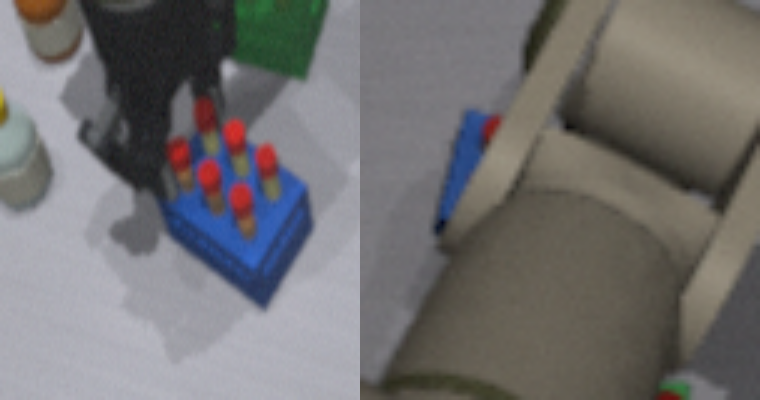

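Run:
```python
from h import *
d=cam('scene')
T=np.array([.6078,-.2045]);y=np.array([.965,-.262]);x=np.array([.262,.965])
C=np.array([.6178,-.1683]);im=cv2.resize(d['pixels'][160:270,110:240],None,fx=6,fy=5.4)
def pt(P,col):
    q=proj(d,P)
    for u,v in q: cv2.circle(im,(int((u-110+.5)*6),int((v-160+.5)*5.4)),3,col,-1)
pt([[*(C+a*.046*x+b*.032*y),z] for a in(-1,1) for b in(-1,1) for z in(0,.05)],(0,255,255))
pt([[*(T+b*.0234*y+a*.011*x),z] for b in(-1,1) for a in (-1,1) for z in(.025,.06)],(0,255,0))
cv2.imwrite('pics/g4.png',im)
```

```text
(no output)
```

View pics/g4.png

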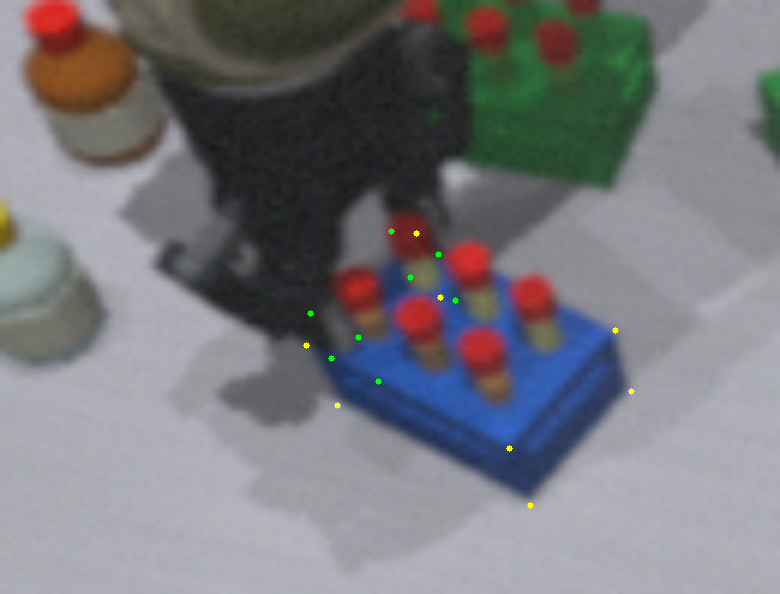

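The overlay puts the finger where the rack's rear corner is, yet there's almost no grip force. I'll nudge 1 cm forward to see whether the rack follows.

>>> {"op": "move_arm", "data": {"series": "0.5 0 0 0 0.1;1 0 0 0 0.1;1 0 0 0 0.1;1 0 0 0 0.1"}}

```text
time_s: 6.02
position: [0.6105, -0.1947, 0.0196]
tool_rot: [[0.262, 0.965, -0.0], [0.965, -0.262, 0.0], [0.0, -0.0, -1.0]]
ft_force: [-1.5, 1.0, -0.2]
grip_width: 0.0466
gripper_force: 0.4
```

Run:
```python
from h import *
caps('scene',[.617,-.169])
```

```text
scene 6 centre [ 0.6179 -0.1673] yaw 71.0 lane xy [-0.3254 -0.019 ]
```

Run:
```python
from h import *
d=cam('scene')
im=cv2.resize(d['pixels'][190:255,145:225],None,fx=9.5,fy=9,interpolation=cv2.INTER_CUBIC)
im=cv2.convertScaleAbs(im,alpha=1.8,beta=25)
cv2.imwrite('pics/g5.png',im)
R=cv2.Rodrigues(np.float64(d['rvec']))[0];print('cam',-R.T@np.float64(d['tvec']).reshape(3))
s=observe();print(s['joint_efforts'],s['q'],s['gripper_force'],s['ft_force'],s['wrist_torque'])
```

```text
cam [0.99863644 0.12990795 0.78763253]
[-2.39001447e-01 -5.71435761e+01 -1.98267406e+01 -8.68800748e-02
 -1.95466317e-01 -1.48379593e-02] [-2.82737079e+01  4.01650210e+01  7.26168328e+01  8.63195161e-03
  6.72244751e+01 -1.30640192e+01] 0.374607564881444 [-0.48881642  0.61624738  0.02149328] [0.11408404 0.08560978 0.01319506]
```

View pics/g5.png

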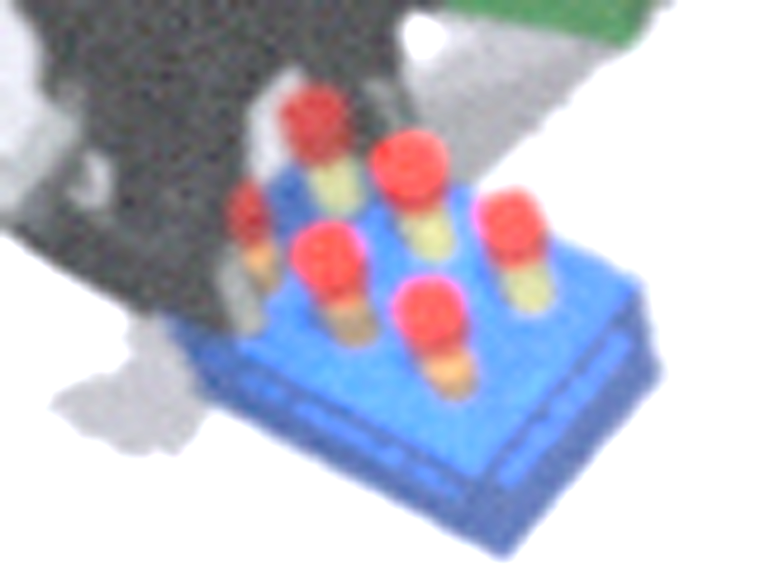

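Run:
```python
from h import *
d=cam('scene')
y=np.array([.965,-.262]);x=np.array([.262,.965])
T=np.array([.6085,-.2042])
for z in(.02,.03,.035,.045,.055):
    a=unproj(d,[157.5,226],z)[0,:2]-T; b=unproj(d,[171.3,226.7],z)[0,:2]-np.array([.6105,-.1947])
    print(z,'open tip fwd/lat',np.round([a@x,a@y],4),' now',np.round([b@x,b@y],4))
```

```text
0.02 open tip fwd/lat [-0.0282  0.03  ]  now [-0.01    0.0159]
0.03 open tip fwd/lat [-0.0223  0.0334]  now [-0.0044  0.0194]
0.035 open tip fwd/lat [-0.0193  0.035 ]  now [-0.0017  0.0212]
0.045 open tip fwd/lat [-0.0134  0.0384]  now [0.0039 0.0248]
0.055 open tip fwd/lat [-0.0075  0.0418]  now [0.0094 0.0284]
```

The fingertip lies on top of the rack, and the geometry puts it about 25 mm higher than the state's TCP z implies, so the fingers closed just above the rack. I'll raise, back off behind the rack, and find the true height by a guarded touch on the bench.

>>> {"op": "move_arm", "data": {"series": "0 0 -1 0 0.1;0 0 -4 0 0.1;-5 0 -4 0 -1;-6 0 -4 0 -1;-6 0 -2 0 -1;-6 0 0 0 -1;-6 0 0 0 -1;-6 0 0 0 -1"}}

```text
time_s: 7.18
position: [0.5953, -0.2528, 0.0206]
tool_rot: [[0.262, 0.965, 0.001], [0.965, -0.262, -0.001], [-0.0, 0.001, -1.0]]
ft_force: [-0.0, -0.5, 0.6]
grip_width: -0.0003
gripper_force: 0.0
```

Run:
```python
from h import *
d=caps('scene',[.617,-.169]);caps('top',[.617,-.169])
im=cv2.resize(d['pixels'][180:270,110:230],None,fx=6,fy=6,interpolation=cv2.INTER_CUBIC)
s=observe();p=np.array(s['position'])
for z in(0,.02,.04):
    u,v=proj(d,[p[0],p[1],p[2]+z])[0];cv2.circle(im,(int((u-110+.5)*6),int((v-180+.5)*6)),3,(0,255,0),-1)
print(p,s['ft_force'],s['grip_width'])
cv2.imwrite('pics/g6.png',cv2.convertScaleAbs(im,alpha=1.6,beta=20))
```

```text
scene 6 centre [ 0.6179 -0.1679] yaw 74.1 lane xy [-0.3261 -0.0191]
top 4 centre [ 0.6206 -0.1555] yaw 152.7 lane xy [-0.3138 -0.0224]
[ 0.59528203 -0.25293999  0.02069212] [-0.60688934  0.8217849  -0.69944148] -9.365869906997761e-05
```

View pics/g6.png

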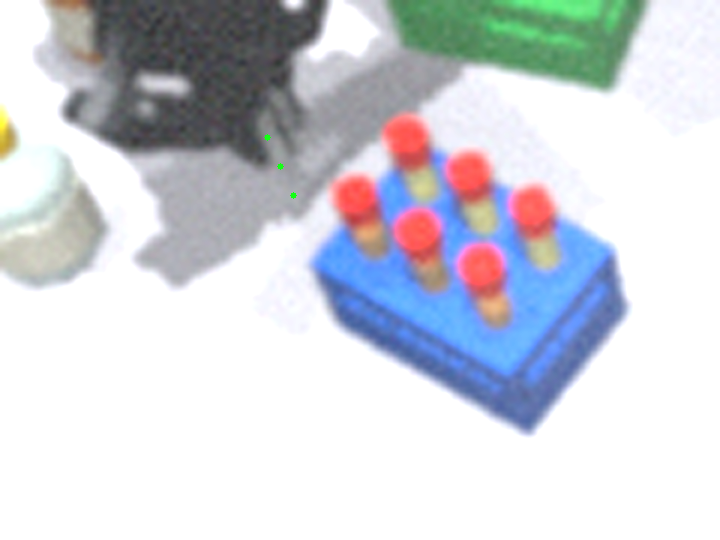

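The shut fingertips sit about 20 mm above the reported TCP: they match the middle dot at (280,165), not the lowest at (293,195). I'll regrip lower with a guarded descent.

>>> {"op": "move_arm", "data": {"series": "0 0 -4 0 1;0 0 -6 0 1;4.8 0.1 -6 0 1;4.8 0.1 -6 0 1;4.8 0.1 -3 0 1;4.8 0.1 0 0 1;4.8 0.1 0 0 1;4.8 0.1 0.4 0 1"}}

```text
time_s: 8.28
position: [0.6091, -0.2076, 0.0171]
tool_rot: [[0.263, 0.965, 0.002], [0.965, -0.263, -0.001], [-0.001, 0.003, -1.0]]
ft_force: [0.9, 0.4, -0.5]
grip_width: 0.0852
gripper_force: 0.0
```

>>> {"op": "move_arm", "data": {"series": "0 0 0.2 0 1;0 0 0.4 0 1;0 0 0.4 0 1"}}

```text
time_s: 8.65
position: [0.6083, -0.2068, 0.0118]
tool_rot: [[0.262, 0.965, 0.0], [0.965, -0.262, -0.0], [-0.0, 0.0, -1.0]]
ft_force: [0.0, -0.6, -0.5]
grip_width: 0.0853
gripper_force: 0.0
```

>>> {"op": "move_arm", "data": {"series": "0 0 0.2 0 1;0 0 0.4 0 1;0 0 0.4 0 1"}}

```text
time_s: 9.02
position: [0.6082, -0.2067, 0.0073]
tool_rot: [[0.262, 0.965, -0.0], [0.965, -0.262, 0.0], [0.0, -0.0, -1.0]]
ft_force: [0.1, 0.4, -0.3]
grip_width: 0.0854
gripper_force: 0.0
```

>>> {"op": "move_arm", "data": {"series": "0 0 0.2 0 1;0 0 0.4 0 1;0 0 0.5 0 1;0 0 0.5 0 1"}}

```text
time_s: 9.52
position: [0.6082, -0.2067, 0.0025]
tool_rot: [[0.262, 0.965, -0.0], [0.965, -0.262, 0.0], [0.0, -0.0, -1.0]]
ft_force: [0.2, 0.4, 1.0]
grip_width: 0.0858
gripper_force: 0.0
```

>>> {"op": "move_arm", "data": {"series": "0 0 0 0 0.3;0 0 0 0 0.3;0 0 0 0 0.3;0 0 0 0 0.3", "force": 30}}

```text
time_s: 10.02
position: [0.6082, -0.2068, 0.0029]
tool_rot: [[0.262, 0.965, 0.0], [0.965, -0.262, -0.0], [-0.0, 0.0, -1.0]]
ft_force: [-3.5, 1.1, 5.2]
grip_width: 0.0631
gripper_force: 33.6
```

Gripped now: 63 mm and 34 N. Measure, then drag.

Run:
```python
from h import *
caps('scene',[.617,-.169])
go(L(-.17-.04),.004,93.2)
```

```text
scene 6 centre [ 0.6192 -0.1679] yaw 74.5 lane xy [-0.3261 -0.0204]
shift cm [14.42 -5.56 -0.11] turn -18.4 now [ 0.6082 -0.2068  0.0029] 74.8
```

>>> {"op": "move_arm", "data": {"series": "2 -0.8 -0.1 -2.5 0.3;4.2 -1.6 -0.1 -5.5 0.3;6.4 -2.5 -0.1 -8.5 0.3;8.6 -3.3 -0.1 -11.5 0.3;10.8 -4.2 -0.1 -14.5 0.3;13 -5 -0.1 -17 0.3;14.4 -5.6 -0.1 -18.4 0.3;14.4 -5.6 -0.1 -18.4 0.3"}}

```text
time_s: 11.08
position: [0.5918, -0.0519, 0.0035]
tool_rot: [[-0.057, 0.998, -0.001], [0.998, 0.057, 0.0], [0.0, -0.001, -1.0]]
ft_force: [-0.3, -1.2, -1.9]
grip_width: 0.0627
gripper_force: 33.5
```

Run:
```python
from h import *
caps('scene',L(-.17));caps('top',L(-.17))
go(L(-.09-.04),.004,93.2)
```

```text
scene 5 centre [ 0.5922 -0.0062] yaw 117.8 lane xy [-0.1632 -0.0024]
top 0 centre [nan nan] yaw 0.0 lane xy [nan nan]
shift cm [ 8.03  0.03 -0.05] turn -0.0 now [ 0.5921 -0.0534  0.0035] 93.2h.py:26: RuntimeWarning: Mean of empty slice.
  P=unproj(d,ce[i],.084)[:,:2]; e=np.linalg.svd(P-P.mean(0))[2][0]
  ret = um.true_divide(
h.py:27: RuntimeWarning: Mean of empty slice.
  q=(P.mean(0)-STOP)
h.py:28: RuntimeWarning: Mean of empty slice.
  print(n,len(P),'centre',np.round(P.mean(0),4),'yaw',round(np.degrees(np.arctan2(e[1],e[0]))%180,1),'lane xy',np.round([q@LX,q@LY],4)); return d
```

>>> {"op": "move_arm", "data": {"series": "1.5 0 0 0 0.3;3 0 0 0 0.3;4.5 0 0 0 0.3;6 0 0 0 0.3;7.5 0 0 0 0.3;8.5 0 0 0 0.3;8.5 0 0 0 0.3;8.5 0 0 0 0.3"}}

```text
time_s: 12.18
position: [0.5873, 0.0315, 0.0035]
tool_rot: [[-0.055, 0.998, -0.0], [0.998, 0.055, -0.0], [-0.0, -0.0, -1.0]]
ft_force: [0.6, -0.4, -2.3]
grip_width: 0.063
gripper_force: 33.5
```

Run:
```python
from h import *
caps('scene',L(-.085))
d=cam('scene');u,v=proj(d,[.58,.08,.03])[0].astype(int)
cv2.imwrite('pics/m.png',cv2.resize(d['pixels'][v-60:v+60,u-75:u+75],None,fx=5,fy=5,interpolation=cv2.INTER_CUBIC))
go(L(-.125),.004,93.2)
```

```text
scene 4 centre [0.5831 0.0843] yaw 2.5 lane xy [-0.0723  0.0017]
shift cm [ 0.04  0.04 -0.05] turn -0.0 now [0.5873 0.0313 0.0035] 93.2
```

View pics/m.png

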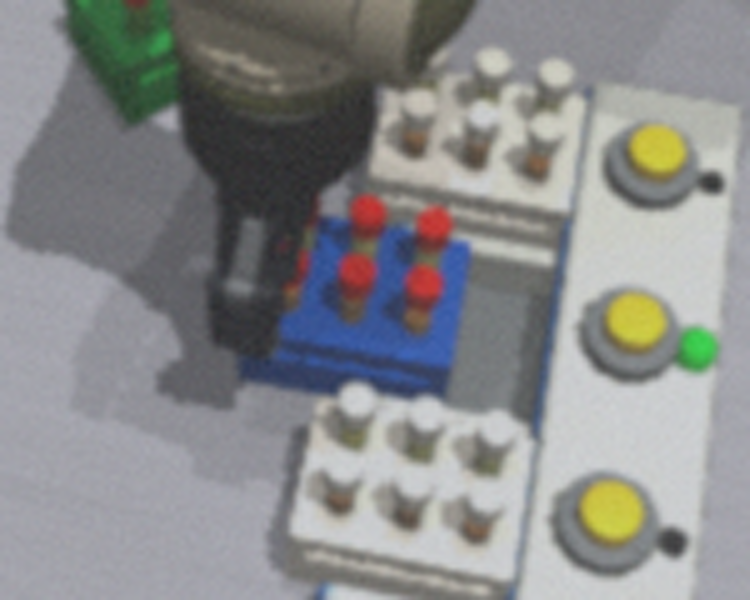

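The rack is in the mouth of lane 2, centred and aligned; the white racks stand either side and the green lamp is at crop (697,348). Release, go up and back, then push with half-open fingers.

>>> {"op": "move_arm", "data": {"series": "0 0 0 0 1;0 0 0 0 1;0 0 0 0 1;0 0 -3 0 1;0 0 -8 0 1;0 0 -8 0 1"}}

```text
time_s: 13.02
position: [0.5893, 0.0315, 0.0873]
tool_rot: [[-0.056, 0.998, 0.008], [0.998, 0.056, -0.001], [-0.002, 0.008, -1.0]]
ft_force: [0.5, 0.1, 0.1]
grip_width: 0.0856
gripper_force: 0.0
```

Run:
```python
from h import *
caps('scene',L(-.085))
go(L(-.155),.006,93.2)
```

```text
scene 6 centre [0.5846 0.0696] yaw 95.3 lane xy [-0.0871  0.001 ]
shift cm [-2.98 -0.06  7.91] turn -0.0 now [0.588  0.0317 0.0851] 93.2
```

>>> {"op": "move_arm", "data": {"series": "-3.2 0 0 0 0;-3.2 0 0 0 0;-3.2 0 2 0 0;-3.2 0 5 0 0;-3.2 0 7.9 0 0;-3.2 0 7.9 0 0;-3.2 0 7.9 0 0"}}

```text
time_s: 13.95
position: [0.5895, 0.0, 0.0053]
tool_rot: [[-0.056, 0.998, 0.001], [0.998, 0.056, -0.0], [-0.0, 0.001, -1.0]]
ft_force: [0.6, 0.1, 0.1]
grip_width: 0.0426
gripper_force: 0.0
```

>>> {"op": "move_arm", "data": {"series": "0.8 0 0 0 0;1.5 0 0 0 0;2.2 0 0 0 0;2.8 0 0 0 0;3.4 0 0 0 0;4 0 0 0 0;4.5 0 0 0 0;4.5 0 0 0 0"}}

```text
time_s: 14.95
position: [0.5861, 0.0456, 0.0042]
tool_rot: [[-0.056, 0.998, -0.001], [0.998, 0.056, 0.001], [0.001, -0.001, -1.0]]
ft_force: [1.0, -0.1, 0.2]
grip_width: 0.0428
gripper_force: 0.0
```

Run:
```python
from h import *
caps('scene',L(-.05))
go(L(-.103),.006,93.2);print(observe()['ft_force'])
```

```text
scene 6 centre [0.5831 0.1028] yaw 94.5 lane xy [-0.0538  0.0006]
shift cm [ 0.82  0.1  -0.19] turn 0.0 now [0.586  0.0455 0.0041] 93.2
[ 0.56424874 -0.39017823  0.05558921]
```

Pushing works, with about 8 mm left. Continue in small steps until the force shows contact.

>>> {"op": "move_arm", "data": {"series": "0.3 0 0 0 0;0.5 0 0 0 0;0.7 0 0 0 0;0.7 0 0 0 0"}}

```text
time_s: 15.5
position: [0.5861, 0.0519, 0.0045]
tool_rot: [[-0.056, 0.998, -0.0], [0.998, 0.056, 0.0], [0.0, -0.0, -1.0]]
ft_force: [-0.6, -0.6, -1.6]
grip_width: 0.0427
gripper_force: 0.1
```

>>> {"op": "move_arm", "data": {"series": "0.1 0 0 0 0;0.2 0 0 0 0;0.2 0 0 0 0"}}

```text
time_s: 15.88
position: [0.5861, 0.0538, 0.0046]
tool_rot: [[-0.056, 0.998, 0.0], [0.998, 0.056, 0.0], [0.0, 0.0, -1.0]]
ft_force: [0.6, -0.8, -0.7]
grip_width: 0.0429
gripper_force: 0.5
```

>>> {"op": "move_arm", "data": {"series": "0.1 0 0 0 0;0.2 0 0 0 0;0.2 0 0 0 0"}}

```text
time_s: 16.25
position: [0.5861, 0.0542, 0.0046]
tool_rot: [[-0.056, 0.998, 0.0], [0.998, 0.056, -0.003], [-0.003, -0.0, -1.0]]
ft_force: [-0.1, -9.2, 0.1]
grip_width: 0.0428
gripper_force: 4.5
```

Run:
```python
from h import *
caps('scene',L(-.05));print(observe()['ft_force'])
```

```text
scene 6 centre [0.5831 0.1116] yaw 93.9 lane xy [-0.0451  0.0001]
[-0.42879072 -9.13822958 -0.90779197]
```

The rack is home: 9 N against the stop, centre at lane x = −45 mm. Back off, rise, shut the fingers and go over button 2.

>>> {"op": "move_arm", "data": {"series": "-1 0 0 0 0;-3 0 0 0 0;-3 0 -4 0 -1;-3 0 -10 0 -1;-3 0 -13 0 -1;-3 0 -13 0 -1"}}

```text
time_s: 17.05
position: [0.5887, 0.0247, 0.137]
tool_rot: [[-0.055, 0.998, 0.005], [0.998, 0.055, -0.001], [-0.001, 0.005, -1.0]]
ft_force: [-0.7, 0.1, -1.0]
grip_width: -0.0002
gripper_force: 0.0
```

Run:
```python
from h import *
caps('scene',L(-.046));go([.5788,.1876],.065,93.2)
```

```text
scene 6 centre [0.5828 0.1114] yaw 94.2 lane xy [-0.0452  0.0004]
shift cm [ 1.629e+01 -1.000e-02  6.990e+00] turn -0.0 now [0.5878 0.025  0.135 ] 93.2
```

>>> {"op": "move_arm", "data": {"series": "6 0 0 0 -1;12 0 0 0 -1;16.3 0 0 0 -1;16.3 0 0 0 -1;16.3 0 4 0 -1;16.3 0 6.5 0 -1;16.3 0 7 0 -1;16.3 0 7 0 -1"}}

```text
time_s: 18.1
position: [0.5788, 0.1877, 0.0646]
tool_rot: [[-0.055, 0.998, -0.0], [0.998, 0.055, -0.0], [-0.0, -0.0, -1.0]]
ft_force: [0.4, 0.4, 0.1]
grip_width: 0.0003
gripper_force: 0.0
```

>>> {"op": "move_arm", "data": {"series": "0 0 0.4 0 -1;0 0 0.8 0 -1;0 0 1.2 0 -1;0 0 1.2 0 -1"}}

```text
time_s: 18.6
position: [0.5784, 0.1885, 0.0523]
tool_rot: [[-0.056, 0.998, -0.001], [0.998, 0.056, -0.0], [-0.0, -0.001, -1.0]]
ft_force: [0.1, 0.4, 0.1]
grip_width: 0.0001
gripper_force: 0.0
```

Run:
```python
from h import *
go([.5788,.1876],.047,93.2);print(observe()['ft_force'])
```

```text
shift cm [-0.09  0.04  0.53] turn -0.0 now [0.5784 0.1885 0.0523] 93.2
[0.08496626 0.43572652 0.06919192]
```

>>> {"op": "move_arm", "data": {"series": "0 0 0.2 0 -1;0 0 0.4 0 -1;0 0 0.5 0 -1;0 0 0.5 0 -1"}}

```text
time_s: 19.1
position: [0.5785, 0.1885, 0.0475]
tool_rot: [[-0.056, 0.998, -0.0], [0.998, 0.056, -0.0], [-0.0, -0.0, -1.0]]
ft_force: [-0.1, -0.3, 1.1]
grip_width: -0.0002
gripper_force: 0.0
```

>>> {"op": "move_arm", "data": {"series": "0 0 0.1 0 -1;0 0 0.2 0 -1;0 0 0.3 0 -1;0 0 0.3 0 -1"}}

```text
time_s: 19.6
position: [0.5785, 0.1885, 0.0445]
tool_rot: [[-0.056, 0.998, -0.0], [0.998, 0.056, -0.0], [-0.0, -0.0, -1.0]]
ft_force: [0.5, -0.3, -0.4]
grip_width: 0.0005
gripper_force: 0.0
```

>>> {"op": "move_arm", "data": {"series": "0 0 0.1 0 -1;0 0 0.2 0 -1;0 0 0.3 0 -1;0 0 0.3 0 -1"}}

```text
time_s: 20.1
position: [0.5785, 0.1885, 0.0415]
tool_rot: [[-0.056, 0.998, -0.0], [0.998, 0.056, 0.0], [0.0, -0.0, -1.0]]
ft_force: [0.4, -1.0, 0.5]
grip_width: 0.0004
gripper_force: 0.0
```

>>> {"op": "move_arm", "data": {"series": "0 0 0.1 0 -1;0 0 0.2 0 -1;0 0 0.3 0 -1;0 0 0.3 0 -1"}}

```text
time_s: 20.6
position: [0.5785, 0.1885, 0.0385]
tool_rot: [[-0.056, 0.998, -0.0], [0.998, 0.056, -0.0], [-0.0, -0.0, -1.0]]
ft_force: [0.5, 0.3, -0.2]
grip_width: -0.0
gripper_force: 0.0
```

>>> {"op": "move_arm", "data": {"series": "0 0 0.1 0 -1;0 0 0.2 0 -1;0 0 0.2 0 -1;0 0 0.2 0 -1"}}

```text
time_s: 21.1
position: [0.5786, 0.1885, 0.0366]
tool_rot: [[-0.056, 0.998, 0.0], [0.998, 0.056, 0.0], [0.0, 0.0, -1.0]]
ft_force: [-0.3, -0.3, 0.3]
grip_width: -0.0001
gripper_force: 0.0
```

>>> {"op": "move_arm", "data": {"series": "0 0 0.1 0 -1;0 0 0.2 0 -1;0 0 0.3 0 -1;0 0 0.3 0 -1"}}

```text
time_s: 21.6
position: [0.5785, 0.1885, 0.0336]
tool_rot: [[-0.056, 0.998, -0.0], [0.998, 0.056, -0.0], [-0.0, -0.0, -1.0]]
ft_force: [-0.6, -0.9, 2.0]
grip_width: -0.0001
gripper_force: 0.9
```

Run:
```python
from h import *
for n in('scene','top'):
    d=cam(n);hsv=cv2.cvtColor(d['pixels'],cv2.COLOR_BGR2HSV)
    yel=((hsv[...,0]>20)&(hsv[...,0]<35)&(hsv[...,1]>120)&(hsv[...,2]>70)).astype(np.uint8)
    k,_,st,ce=cv2.connectedComponentsWithStats(yel);c=proj(d,[.58,.187,.067])[0]
    print(n,c,[(ce[j].round(1).tolist(),int(st[j,4]),st[j,:4].tolist()) for j in range(1,k) if st[j,4]>4 and np.hypot(*(ce[j]-c))<60])
    if n=='scene':
        u,v=c.astype(int); t=hsv[v-13:v+9,u-12:u+13]
        for r in t: print(''.join('Y' if 20<h<35 and s>120 else 'G' if 45<h<75 and s>120 else '#' if b<90 else '+' if b<150 else '.' for h,s,b in r))
s=observe();print(s['position'],s['ft_force'])
```

```text
scene [350.26580516 242.76128834] [([345.7, 281.0], 119, [340, 275, 12, 13])]
++++++++++###############
++++++++++###############
++++++++++###############
++++++++++###############
++++++++++#########+++###
++++++++++#########++++##
++++++++++#########++++##
+++++++++##########++++++
++++++++##########++++++.
++++++############++++++.
+++++#########+###+++++..
++++#########++###++++++.
+++####++#########+++++++
+++####++########++++++++
+++####++########+++++###
++#####+++#######+++++###
++#####+Y+######++++++###
++#####++Y+#####+++++++##
++######+++######+++++###
+++######+++#############
+++########+++++++######+
++++########+++++++++##+G
top [210.40551854 199.10795016] []
[0.57853141 0.18853534 0.03367492] [-1.06668091 -0.57159193  2.04812146]
```

Contact: 2 N on the button. Press on.

>>> {"op": "move_arm", "data": {"series": "0 0 0.1 0 -1;0 0 0.2 0 -1;0 0 0.3 0 -1;0 0 0.3 0 -1"}}

```text
time_s: 22.2
position: [0.5786, 0.1886, 0.0306]
tool_rot: [[-0.056, 0.998, 0.0], [0.998, 0.056, 0.0], [0.0, 0.0, -1.0]]
ft_force: [-1.4, -0.1, 3.2]
grip_width: -0.0002
gripper_force: 1.7
```

>>> {"op": "move_arm", "data": {"series": "0 0 0.1 0 -1;0 0 0.2 0 -1;0 0 0.2 0 -1;0 0 0.2 0 -1"}}

```text
time_s: 22.7
position: [0.5786, 0.1885, 0.0286]
tool_rot: [[-0.056, 0.998, 0.0], [0.998, 0.056, 0.0], [0.0, 0.0, -1.0]]
ft_force: [-0.9, -0.9, 4.9]
grip_width: 0.0001
gripper_force: 2.3
```

>>> {"op": "move_arm", "data": {"series": "0 0 0.1 0 -1;0 0 0.2 0 -1;0 0 0.2 0 -1;0 0 0.2 0 -1"}}

```text
time_s: 23.2
position: [0.5787, 0.1885, 0.0282]
tool_rot: [[-0.056, 0.998, 0.001], [0.998, 0.056, 0.0], [-0.0, 0.001, -1.0]]
ft_force: [-6.5, -1.1, 17.3]
grip_width: -0.0001
gripper_force: 8.3
```

Bottomed out at 17 N. Release and retreat.

>>> {"op": "move_arm", "data": {"series": "0 0 -1 0 -1;0 0 -4 0 -1;0 0 -8 0 -1;0 0 -12 0 -1;0 0 -13 0 -1;-0 0 -13 0 -1;0 0 -13 0 -1"}}

```text
time_s: 24.08
position: [0.5779, 0.1884, 0.1549]
tool_rot: [[-0.056, 0.998, -0.003], [0.998, 0.056, -0.0], [-0.0, -0.003, -1.0]]
ft_force: [0.5, 1.6, 0.7]
grip_width: -0.0002
gripper_force: 0.0
```

Run:
```python
from h import *
caps('scene',L(-.046));s=observe();print(s['ft_force'],s['position'],s['time_s'])
print([(np.round(r['point'],3).tolist()) for n in('white_rack_a','bottle_red','bottle_yellow','bottle_black','marker') for r in spotter.mark_of(n,'scene')[:2]])
```

```text
scene 6 centre [0.5828 0.1107] yaw 96.4 lane xy [-0.0459  0.0005]
[ 0.06987207 -0.42888578 -0.30634759] [0.57799351 0.18839508 0.15496972] 24.125
[[0.668, 0.115, -0.002], [0.495, 0.102, -0.002], [0.527, -0.368, 0.002], [0.623, -0.341, 0.005], [0.443, -0.384, -0.0], [0.465, 0.374, -0.002], [0.668, 0.115, 0.001]]
```

Rack home, bystanders unmoved, arm clear.

```bash
python3 -c "
from rig import order
print(order.close_job())"
```

```text
the job is handed in; nothing more can be done
None
```

The blue rack is home against the stop in lane 2, start button 2 was pressed fully down and released, and nothing else measurably moved; the job was handed in at about 24 s, with no verdict returned.

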